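Drive the spring pin of a seal die flush and inspect it under the loupe

ROBOT

A 7-joint arm with a two-finger parallel gripper is mounted at the origin on a cart in front of the work surface, level with it; the furniture and walls round the work are solid. World frame = base frame: x ahead of the robot, y to its left, z up, the work surface at z = 0. Lengths are in m, angles in rad, forces in N, time in s.
With the tool pointing down it reaches from about 0.4 to 0.85 m from the base axis. Payload 10.4 kg.
Tool frame: the origin (TCP) lies at the very end of the fingers, on their centre line; the grasp point (between the pads) lies manip.hold_point_z behind it (manip.hold_point_z is the distance from the TCP to the grasp point, in m); z points along the fingers, y is the direction in which the jaws open and shut (so a half turn about z gives the same grasp; the last joint's range is limited). The gripper opens to 85 mm and grips with 20 to 120 N. Pads are 22 mm wide; open, the fingers measure 114 mm over their backs; the gripper's body (76 mm by 85 mm) begins 54 mm behind the grasp point. The pads swing forward as they close: fully open they stand 13 mm farther back than shut.
Start: joints at [1.287, 0.332, -0.065, 1.46, 0.022, 1.35, -0.088], TCP at [0.161, -0.604, 0.231] pointing down, gripper open.
Joint ranges: [-2.6, 2.6], [-0.5, 2.12], [-1.47, 1.34], [0.16, 2.42], [-1.27, 4.41], [0.06, 2.06], [-2.6, 2.6]. Speed limits (rad/s): [2.22, 2.22, 2.79, 2.79, 3.14, 3.14, 3.14].

INTERFACE

Orientations are given as a unit quaternion [x, y, z, w].
In Python, from workcell import manip gives the robot as it stands.
- The arm moves only by the tool jog_arm, never from a script. Its arguments are lists of equal length, an entry for each row: "translation": the shift along the world's x, y, z in mm, a list of three; "turn": the turn about the world's z in degrees. In form: {"translation": [[x, y, z], ...], "turn": [turn, ...]}. A call has 1 to 12 rows; each row is the pose to reach, as a shift and turn from the pose measured when the call began; what a row does not reach only later rows make up. A row lasts 1/12 s, in which the tool goes at most 41.7 mm and 7.16 degrees, less where a joint would pass 70% of its speed; a pose out of reach is approached as far as the arm can. A call with a gripper value outside its range is refused whole. "grip" is the finger opening in mm, from 0 to 85.4, set as the call begins (left out, the last holds). The fingers move at their own pace and stop on an object; "grip_force" is the grip in N (left out, the last holds). Time passes only in rows, so rows that repeat a pose let the fingers close. It gives the time, the measured TCP pose, the force and the opening at its end, in the units of the state.
- manip.get_obs(): the state, without advancing time (a new reading comes with each control period).
- manip.camera(name): name is "scene" or "top" or "wrist"; returns a dict with "frame" (420x560x3 uint8, red, green, blue), "mtx" (3x3 intrinsics, pixels), "pose" (4x4, takes a point from camera to world coordinates). Camera axes: x right, y down, z forward; pixel columns grow to the right and rows downward; lengths in m; the calibration is good to about 2 mm. The wrist camera is an equidistant fisheye: a pixel r from the principal point sees the ray r / f radians off the axis. A picture is of the moment at which its call begins. There is no depth.
- manip.hand_in(): hands the job in, once; it reports no verdict.
Trained networks look in a picture, given as the dict that the camera call returned (one of the last four; its "shot" number tells which), for a name from the list of things; names that differ only in an ending like _2 or _b are one class to them, and where a whole thing is asked for, a point or a joint stands for the part that bears it (a point fixed in the world has none). Each returns a list of dicts, best first, with "confidence" (0 to 1); they miss things now and then, are a little off and sometimes report something else, mostly with a low value. They report only what shows in the picture. A call takes as long as a camera call. They do not tell look-alikes from the thing itself.
- manip.outline_of(picture, label): "mask" (420x560 bool, what is visible of it) and "extent" ([left, top, right, bottom] in pixels, round what is visible of it).
- manip.pinpoint(picture, label): "at" ([column, row] in pixels: a listed point, or the origin of a listed thing).
The state is a dict: "clock": time; "joint_pos": joint angles; "joint_velocities": joint speeds; "tau": joint torques, N m; "position": TCP position; "ee_rot": TCP orientation; "ft_force": force on the tool from outside, world axes, zero at the start; "torque": the same for the moment, N m; "grip_width": opening from 0.0 (shut) to 1.0 (fully open).
Only numpy, scipy, OpenCV 4.12 (cv2) and the standard library are available. Lean on these libraries where they do the work, as an engineer would, in place of code of your own. Each camera call takes 0.05 s, during which the arm holds its last target. There are 200 camera calls.

TASK

One of the two spring pins in the engraved seal die, clamped on the dark steel plate, still stands proud: drive it down flush with the top of the die using the brass drift, then stand the drift upright on the bench again and let go of it. Then pick up the black handled loupe and hold it level over that pin, the lens centred above it and at the height of the surface gauge's red scriber point, which is set to the loupe's focal height; the job finishes with you still holding the loupe there, steady and touching nothing else. Use nothing but the drift on the pin, and leave the gauge's setting, the tin, the tweezers and the brass sleeve as they are.

Things in the scene. Friction and masses are not known exactly. Their poses are not given: they have to be found in the camera images.
- fixture: dark steel clamping plate, 110 (x) x 90 (y) x 12 mm, screwed to the bench, carrying the seal die, a plain grey steel block of 64 x 46 mm with an engraved round brass face; the die's flat top is 34 mm above the bench and nothing on the fixture but the proud pin stands higher. Origin: centre of the plate's underside; z up
- pin_top (a point): centre of the top face of the proud spring pin, a bright steel pin of 8 mm diameter with a slot, in the die's top at x +18, y +12 mm of the fixture's frame. It moves down with the pin. (Its twin at x +18, y -12 mm is already flush.)
- spring_pin (a joint): how far the pin has been driven, m: it starts between 0 and 0.005, and 0.014 is its end stop, where its top is flush with the die's top (pin top 34 mm above the bench). Pushing it takes about 10 N, a little more when fast; it stays where it is left
- drift: brass drift standing upright on its wide end: foot 28 mm diameter from 0 to 24 mm height, whose flat underside is the striking face, then a round barrel of 18 mm diameter up to 70 mm, where it is held; 0.14 to 0.28 kg. Origin: centre of the underside; z up the barrel
- loupe: handled loupe lying flat on the bench: black lens ring of 54 mm diameter and 14 mm height with a clear lens, and a straight black handle along +x of its frame from 42 to 130 mm, 16 mm wide and 14 mm high with flat sides; about 0.075 kg, balanced 50 mm from the lens centre. Origin: on the underside below the lens centre; z up
- lens (a point): centre of the loupe's lens, 7 mm above the underside of the ring
- loupe_grip (a point): good place to hold the loupe's handle: on its centre line, 70 mm from the lens centre, 7 mm above its underside
- surface_gauge: surface gauge standing fast on the bench behind the fixture: dark steel base 60 x 48 x 24 mm, upright steel spindle of 9 mm diameter to 150 mm height, on it a clamp with a horizontal scriber that points along -x of the gauge's frame, towards the pin. Origin: centre of the base's underside; z up
- scriber_point (a point): the red point of the gauge's scriber, 77 mm ahead of the spindle; 80 to 110 mm above the bench and 45 to 70 mm to the side of the pin. Its height is the focal height of the lens centre
- scriber (a joint): height of the scriber on the spindle, m: the point is 0.080 m plus this above the bench. Clamped (30 N); to be left as it is
- pin_tin: round grey tin, 60 mm diameter, 21 mm high, a bystander. Origin: centre of the underside
- tweezers: steel tweezers lying flat, 123 x 21 x 10 mm, a bystander. Origin: centre of the underside; long axis x
- brass_sleeve: turned brass sleeve standing, 23 mm diameter, 40 mm high, a bystander. Origin: centre of the underside
There are look-alikes about, which are no part of the job. Of the things that look like the loupe, the larger one is meant.

How it is judged:
By the outcome, as a careful person would: the job done as asked, in the order asked, and still so for the second after the job is handed in, while the arm keeps its last pose, push and grip.
It also fails if it takes over 58 s, if anything falls off the work surface, if the arm or the gripper's body presses on something with over 40 N, if the wrist force passes 120 N, or if a joint passes its speed limit or range.

## Working session

There is one attempt and no reset: what is moved stays moved. The work goes in short steps, Python scripts to look and compute and a tool call to move; the robot and the scene stay as the last step left them, time stands still between calls to the robot, and variables do not carry over. Pictures are saved under pics/ and viewed, about 8 in all and at most 12, crops included, and the job is handed in when it is done.

Besides the shell and the picture viewer there is one more tool, called after "Emit:" as name(argument=value, ...), one argument or row to a line, values as JSON. jog_arm: Moves the arm, as the interface text tells. Its arguments: {"type":"object","properties":{"translation":{"type":"array"},"turn":{"type":"array"},"grip":{"type":"number"},"grip_force":{"type":"number"}},"required":["translation","turn"]}

```bash
mkdir -p pics; ls
cat > h.py <<'E'
import numpy as np, cv2
from workcell import manip
def ray(p,uv):
    K=p["mtx"];T=np.array(p["pose"]);x=(uv[0]-K[0][2])/K[0][0];y=(uv[1]-K[1][2])/K[1][1]
    if p.get("name")=="wrist":
        r=np.hypot(x,y);s=np.sin(r)/r if r>1e-9 else 1;d=np.array([x*s,y*s,np.cos(r)])
    else: d=np.array([x,y,1.])
    return T[:3,3],T[:3,:3]@(d/np.linalg.norm(d))
def atz(p,uv,z):
    o,d=ray(p,uv);return o+d*(z-o[2])/d[2]
def tri(ps):
    A=0;b=0
    for p,uv in ps:
        o,d=ray(p,uv);M=np.eye(3)-np.outer(d,d);A=A+M;b=b+M@o
    return np.linalg.solve(A,b)
def cam(n):
    p=manip.camera(n);p["name"]=n;return p
def save(p,f,box=None,s=1):
    im=p["frame"][:,:,::-1]
    if box: im=im[box[1]:box[3],box[0]:box[2]]
    cv2.imwrite("pics/"+f,cv2.resize(im,None,fx=s,fy=s,interpolation=cv2.INTER_CUBIC))
E
python3 - <<'E'
from h import *
s=cam("scene");t=cam("top")
im=np.vstack([s["frame"],t["frame"]])[:,:,::-1]
save(s,"s.png",None,1.42);save(t,"t.png",None,1.42)
Z=dict(fixture=0,pin_top=.04,drift=0,loupe=0,lens=.007,loupe_grip=.007,surface_gauge=0,scriber_point=.09,pin_tin=0,tweezers=0,brass_sleeve=0)
print(manip.get_obs(),manip.hold_point_z)
for k,z in Z.items():
  for p in(s,t):
    for d in manip.pinpoint(p,k)[:4]:print(k,p["name"],np.round(d["at"]),round(d["confidence"],2),np.round(atz(p,d["at"],z),3))
E
```

```text
pics
{'clock': 0.1, 'joint_pos': array([ 1.28738792,  0.33283164, -0.06469567,  1.46086618,  0.02163551,
        1.34989306, -0.08850403]), 'joint_velocities': array([-1.69060026e-03, -1.81848544e-03,  1.21290077e-03, -2.30954151e-03,
       -6.81378734e-04,  3.55789379e-05, -4.18619086e-04]), 'tau': array([ 2.36567255e-03, -6.26748133e+01,  4.99042624e-02, -3.92430317e+01,
        1.64536934e-02,  6.96855408e-03,  1.25555050e-05]), 'position': array([ 0.16105952, -0.60354208,  0.23057692]), 'ee_rot': array([ 9.91507963e-01,  1.30044362e-01, -1.31219311e-04, -6.37547013e-04]), 'ft_force': array([0.47170759, 0.40900922, 0.07617901]), 'torque': array([0.051814  , 0.00738785, 0.035108  ]), 'grip_width': 0.9976603104715551} 0.0187
fixture scene [284. 222.] 0.67 [ 0.529 -0.125  0.   ]
fixture top [310. 194.] 0.6 [ 0.527 -0.138  0.   ]
drift scene [352. 200.] 0.64 [ 0.438 -0.354  0.   ]
drift top [262. 241.] 0.69 [ 0.399 -0.001  0.   ]
drift top [397. 222.] 0.68 [ 0.444 -0.377  0.   ]
loupe scene [366. 224.] 0.73 [ 0.343 -0.281  0.   ]
loupe scene [265. 254.] 0.56 [0.479 0.014 0.   ]
loupe
[... 307 characters left out ...]
354. 230.] 0.67 [ 0.352 -0.228  0.007]
loupe_grip top [258. 245.] 0.73 [0.388 0.011 0.007]
loupe_grip top [349. 253.] 0.53 [ 0.359 -0.24   0.007]
surface_gauge scene [239. 209.] 0.86 [ 0.673 -0.086  0.   ]
surface_gauge top [293. 145.] 0.57 [ 0.665 -0.092  0.   ]
scriber_point scene [287. 266.] 0.51 [0.351 0.08  0.09 ]
pin_tin scene [309. 182.] 0.76 [ 0.603 -0.345  0.   ]
pin_tin top [381. 168.] 0.89 [ 0.596 -0.338  0.   ]
tweezers scene [330. 255.] 0.61 [ 0.346 -0.104  0.   ]
tweezers top [304. 266.] 0.39 [ 0.327 -0.114  0.   ]
brass_sleeve scene [232. 325.] 0.72 [0.381 0.234 0.   ]
brass_sleeve scene [289. 267.] 0.23 [0.401 0.006 0.   ]
brass_sleeve top [179. 248.] 0.64 [0.385 0.231 0.   ]
```

View pics/t.png

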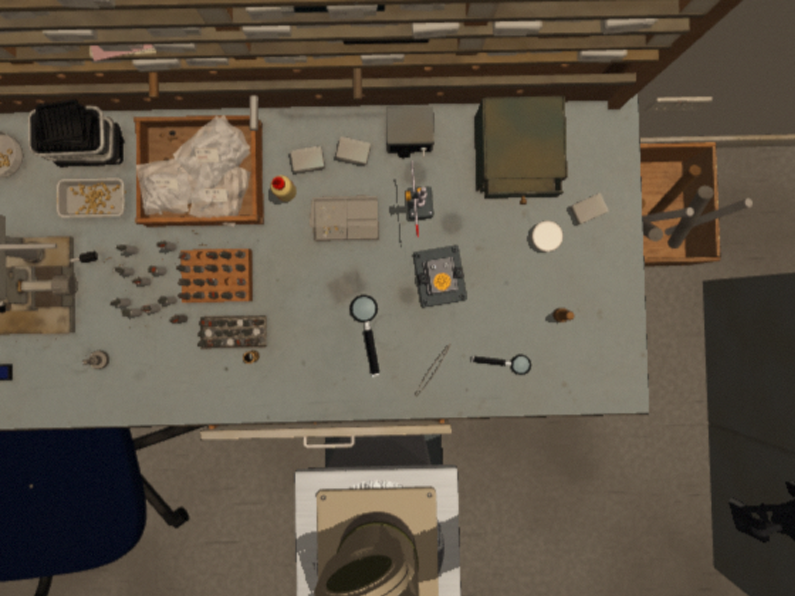

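View pics/s.png

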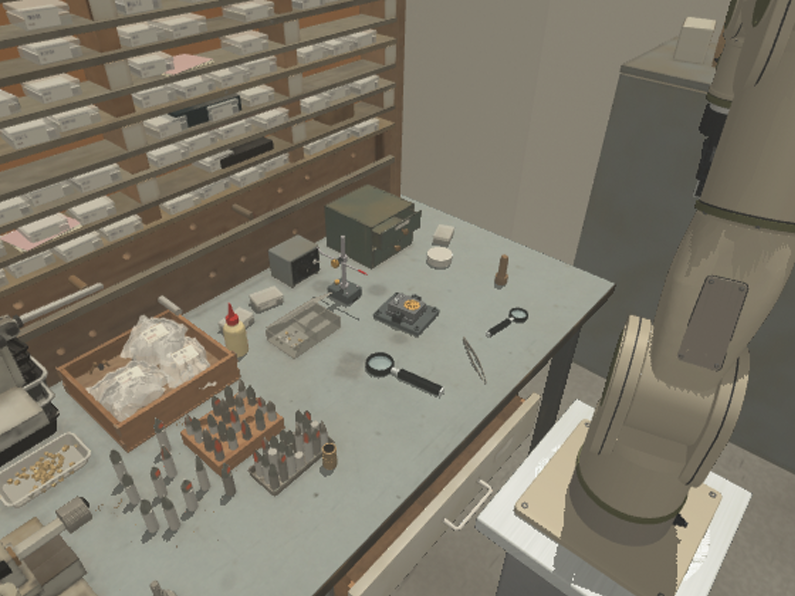

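Larger loupe: top view (364,308), 1.42x scale, with its handle towards the robot. The smaller look-alike is at (520,364). The drift is at (563,315), the fixture at (440,275), and the red scriber point at about (418,232). I'm moving towards the drift now, and will use the wrist camera there.

Emit:
jog_arm(
  translation=[
    [30,27,0],
    [60,54,-5],
    [90,80,-10],
    [120,107,-15],
    [150,134,-20],
    [180,160,-25],
    [210,187,-30],
    [240,214,-30],
    [240,214,-30],
    [240,214,-30],
  ],
  turn=[0,0,0,0,0,0,0,0,0,0],
)

```text
clock: 2.03
position: [0.4032, -0.3877, 0.2014]
ee_rot: [0.991, 0.133, 0.0, -0.0]
ft_force: [-0.5, -1.1, 0.0]
grip_width: 0.997
```

Run:
```python
from h import *
w=cam("wrist");t=cam("top")
save(w,"w1.png",None,1.42);save(t,"t1.png",(230,80,430,280),3)
print(manip.get_obs()["clock"],manip.get_obs()["position"],w["pose"],w["mtx"])
Z=dict(fixture=0,pin_top=.04,drift=0,lens=.007,loupe_grip=.007,surface_gauge=0,scriber_point=.09)
for k,z in Z.items():
  for p in(w,t):
    for d in manip.pinpoint(p,k)[:3]:print(k,p["name"],np.round(d["at"]),round(d["confidence"],2),np.round(atz(p,d["at"],z),3))
```

```text
2.1333 [ 0.40057376 -0.39058682  0.20137774] [[ 2.61700530e-01 -9.25276766e-01 -2.74546425e-01  4.73141468e-01]
 [-9.65148640e-01 -2.51174072e-01 -7.34825742e-02 -3.68039351e-01]
 [-9.67224791e-04  2.84208537e-01 -9.58762000e-01  3.44065433e-01]
 [ 0.00000000e+00  0.00000000e+00  0.00000000e+00  1.00000000e+00]] [[325.1922621    0.         284.18371712]
 [  0.         325.1922621  205.12692101]
 [  0.           0.           1.        ]]
fixture wrist [98. 24.] 0.69 [ 0.531 -0.126  0.   ]
fixture top [310. 191.] 0.8 [ 0.535 -0.137  0.   ]
pin_top wrist [76.  7.] 0.53 [ 0.542 -0.117  0.04 ]
pin_top wrist [99. 25.] 0.18 [ 0.523 -0.155  0.04 ]
drift wrist [278. 139.] 0.55 [ 0.443 -0.369  0.   ]
drift top [397. 223.] 0.42 [ 0.441 -0.378  0.   ]
lens wrist [185. 205.] 0.78 [ 0.347 -0.287  0.007]
lens wrist [ 7. 67.] 0.68 [0.466 0.017 0.007]
lens top [258. 218.] 0.91 [0.462 0.01  0.007]
lens top [366. 258.] 0.51 [ 0.346 -0.286  0.007]
loupe_grip wrist [  3. 119.] 0.8 [0.395 0.011 0.007]
loupe_grip wrist [145. 186.] 0.55 [ 0.357 -0.236  0.007]
loupe_grip top [264. 242.] 0.94 [ 0.396 -0.005  0.007]
loupe_grip top [346. 254.] 0.55 [ 0.358 -0.233  0.007]
surface_gauge wrist [101.  29.] 0.34 [ 0.525 -0.133  0.   ]
surface_gauge top [294. 145.] 0.8 [ 0.666 -0.094  0.   ]
```

View pics/w1.png

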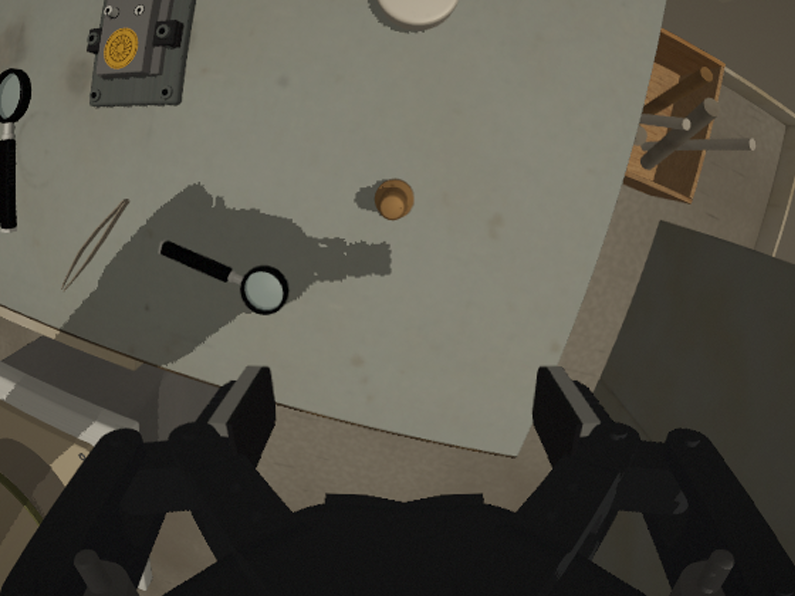

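Run:
```python
from h import *
w=cam("wrist")
from scipy.optimize import least_squares
m=manip.outline_of(w,"drift")
for o in m:print(o["confidence"],o["extent"],o["mask"].sum())
M=m[0]["mask"]
# silhouette fit: project drift points, match mask centroid & top centre
def proj(P):
    T=np.linalg.inv(w["pose"]);q=T[:3,:3]@P.T+T[:3,3:4];r=np.arctan2(np.hypot(q[0],q[1]),q[2]);n=np.hypot(q[0],q[1])
    K=w["mtx"];return np.c_[K[0][0]*r*q[0]/n+K[0][2],K[1][1]*r*q[1]/n+K[1][2]]
a=np.linspace(0,2*np.pi,40)
def sil(xy):
    I=np.zeros(M.shape,np.uint8)
    for r,z0,z1 in((.014,0,.024),(.009,.024,.07)):
        P=np.vstack([np.c_[xy[0]+r*np.cos(a),xy[1]+r*np.sin(a),0*a+z] for z in(z0,z1)])
        cv2.fillConvexPoly(I,cv2.convexHull(proj(P).astype(np.float32)).round().astype(np.int32),1)
    return I>0
best=max(((sil((x,y))&M).sum()/(sil((x,y))|M).sum(),x,y) for x in np.arange(.42,.465,.001) for y in np.arange(-.39,-.345,.001))
print(best,manip.get_obs()["position"])
```

```text
0.63 [261.2, 123.8, 289.4, 150.6] 629
0.33 [43.7, 139.4, 90.7, 203.2] 439
(np.float64(0.9037356321839081), np.float64(0.444), np.float64(-0.369)) [ 0.4012107  -0.38986164  0.20134253]
```

Wrist view: the drift is at (394,205) in the 1.42x image, about (0.444, -0.369). The two pins at the top left are at (111,12) and (139,10), and the small loupe is at (264,289). Grasping the drift.

Emit:
jog_arm(
  translation=[
    [20,10,-35],
    [43,21,-70],
    [43,21,-95],
    [43,21,-120],
    [43,21,-145],
    [43,21,-168],
    [43,21,-168],
    [43,21,-168],
  ],
  turn=[0,0,0,0,0,0,0,0],
)

```text
clock: 3.6
position: [0.4437, -0.3684, 0.0328]
ee_rot: [0.991, 0.13, -0.001, -0.001]
ft_force: [0.3, 0.4, 1.3]
grip_width: 0.995
```

Emit:
jog_arm(
  translation=[
    [0,0,0],
    [0,0,0],
    [0,0,0],
    [0,0,0],
    [0,0,0],
    [0,0,0],
  ],
  turn=[0,0,0,0,0,0],
  grip=8,
  grip_force=70,
)

```text
clock: 4.1
position: [0.444, -0.3689, 0.0336]
ee_rot: [0.992, 0.13, -0.0, -0.0]
ft_force: [-0.8, 0.8, 3.2]
grip_width: 0.174
```

Run:
```python
from h import *
t=cam("top");s=cam("scene")
print(manip.get_obs()["position"],manip.get_obs()["grip_width"]*85.4)
for p in(s,t):
  f=p["frame"].astype(int);R=(f[...,0]>140)&(f[...,1]<80)&(f[...,2]<90)
  n,l,st,c=cv2.connectedComponentsWithStats(R.astype(np.uint8))
  for i in range(1,n):print(p["name"],st[i],c[i].round(1))
save(t,"t2.png",(270,90,370,240),4);save(s,"s2.png",(210,150,330,250),5)
for k in("surface_gauge","fixture"):
  for o in manip.outline_of(t,k)[:2]:print(k,o["confidence"],o["extent"])
  print(manip.outline_of(s,k)[0]["extent"])
im=[cv2.imread("pics/t2.png"),cv2.imread("pics/s2.png")]
im[1]=cv2.resize(im[1],(400,333));c=np.zeros((600,800,3),np.uint8);c[:600,:400]=im[0];c[:333,400:]=im[1];cv2.imwrite("pics/c2.png",c)
```

```text
[ 0.44401222 -0.36876942  0.03352986] 15.02811110586353
scene [253 190   4   3   4] [254.5 191. ]
scene [161 221   6   5  17] [163.9 223.5]
scene [159 222   2   3   4] [159.5 223. ]
scene [113 299   2   2   3] [113.3 299.3]
scene [199 323   1   2   2] [199.  323.5]
top [192 125   8   8  33] [195.9 128.4]
top [293 159   2   7  11] [293.6 161.5]
surface_gauge 0.89 [284.1, 132.5, 306.2, 164.0]
[231.4, 166.8, 256.0, 212.6]
fixture 0.81 [294.4, 171.3, 327.6, 212.6]
[263.3, 206.2, 306.7, 236.6]
```

View pics/c2.png

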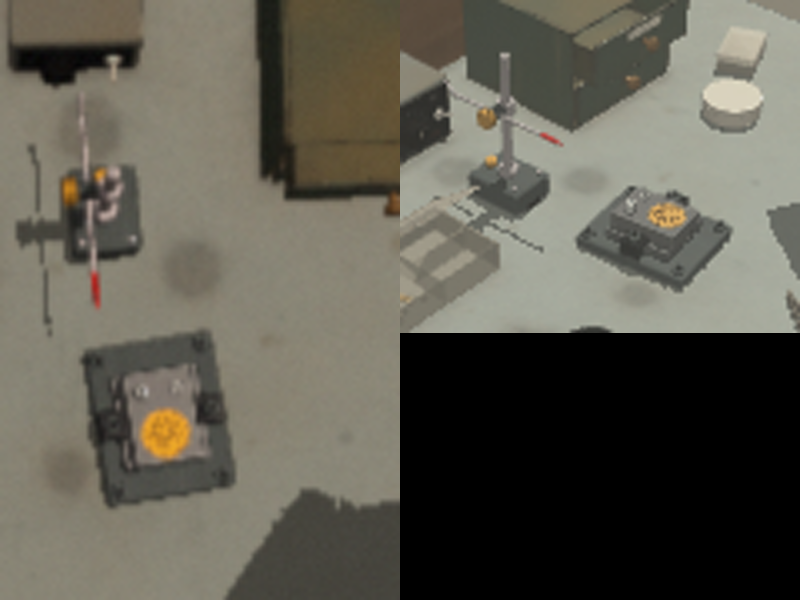

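The crop shows the plate turned by about +9°. The proud pin, with its bright side showing, is the left one at crop (142,390), and its twin is at (178,385). The scriber tip is at (97,305). Lifting the drift and going to a view spot in front of the pin.

Emit:
jog_arm(
  translation=[
    [0,0,30],
    [0,0,60],
    [0,15,90],
    [3,50,100],
    [6,85,100],
    [9,120,100],
    [12,155,100],
    [14,190,100],
    [16,225,100],
    [16,240,100],
    [16,240,100],
    [16,240,100],
  ],
  turn=[0,0,0,0,0,0,0,0,0,0,0,0],
)

```text
clock: 5.4
position: [0.4598, -0.1282, 0.1334]
ee_rot: [0.991, 0.131, -0.001, -0.0]
ft_force: [0.0, -0.2, -1.3]
grip_width: 0.178
```

Run:
```python
from h import *
w=cam("wrist")
save(w,"w3.png",None,1.42)
o=manip.get_obs();print(o["clock"],o["position"],o["grip_width"]*85.4,o["ft_force"])
Z=dict(fixture=0,pin_top=.045,surface_gauge=0,scriber_point=.09,lens=.007,loupe_grip=.007)
for k,z in Z.items():
    for d in manip.pinpoint(w,k)[:3]:print(k,np.round(d["at"],1),round(d["confidence"],2),np.round(atz(w,d["at"],z),4))
f=w["frame"].astype(int);R=(f[...,0]>140)&(f[...,1]<80)&(f[...,2]<90)
n,l,st,c=cv2.connectedComponentsWithStats(R.astype(np.uint8))
for i in range(1,n):print(st[i],c[i].round(1))
```

```text
5.45 [ 0.45975604 -0.12929412  0.13337737] 14.93476918525962 [-0.59872977 -0.28598077 -1.48245804]
fixture [310.5 123.1] 0.66 [ 0.5257 -0.1324  0.    ]
pin_top [304.7 100.7] 0.42 [ 0.5407 -0.1203  0.045 ]
lens [129.8 149.5] 0.7 [0.4668 0.0179 0.007 ]
lens [400.5 329.4] 0.52 [ 0.3489 -0.2877  0.007 ]
```

View pics/w3.png

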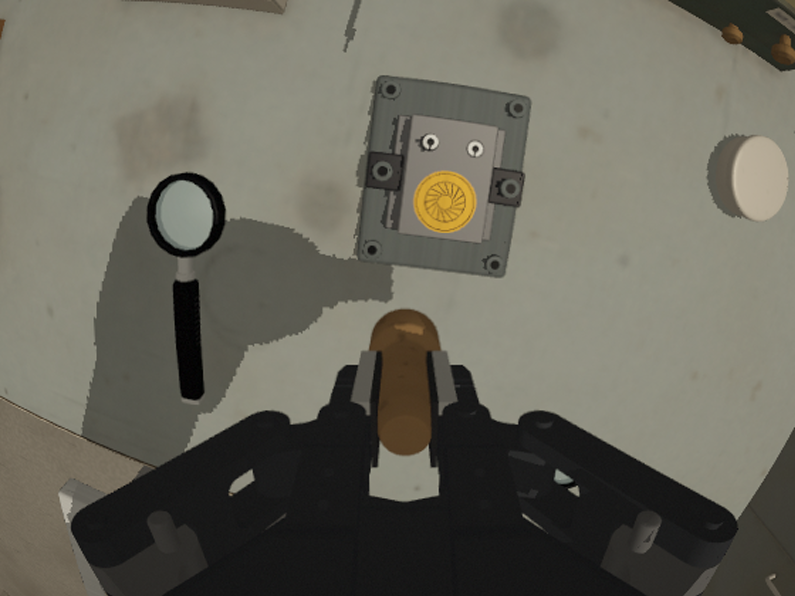

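The pin is at (430,142) and its flush twin at (475,148), in the 1.42x image. The loupe's lens is at (186,214) and its handle runs to (192,398).

Run:
```python
from h import *
w=cam("wrist");g=w["frame"].min(2).astype(np.uint8)
sub=(g[85:118,285:350]>190).astype(np.uint8)
n,l,st,c=cv2.connectedComponentsWithStats(sub)
C=[c[i]+[285,85] for i in range(1,n) if st[i][4]>5];print(C,[st[i][4] for i in range(1,n)])
C.sort(key=lambda a:a[0])
if len(C)>=2:
  b=atz(w,C[-1],.034);print("twin",b)
  for z in(.034,.043,.048):
    a=atz(w,C[0],z);d=(a-b)[:2];print(z,a,np.linalg.norm(d),np.degrees(np.arctan2(d[1],d[0]))-90)
for o in manip.outline_of(w,"drift")[:1]:
  M=o["mask"];print(o["extent"],o["confidence"])
t=manip.get_obs()["position"];x,y,x2,y2=o["extent"]
print("drift foot front px->z.1",atz(w,((x+x2)/2,y),.10)-t)
```

```text
[array([329.08333333, 103.08333333]), array([335.375, 104.375])] [np.int32(2), np.int32(1), np.int32(12), np.int32(8)]
twin [ 0.54495861 -0.14502879  0.034     ]
0.034 [ 0.54455214 -0.14026162  0.034     ] 0.004784460938554218 4.873524141906955
0.043 [ 0.54401594 -0.13914849  0.043     ] 0.005955381743528877 9.107636678783848
0.048 [ 0.54371804 -0.13853008  0.048     ] 0.006616059110389647 10.80741339440749
[260.5, 218.8, 309.0, 318.7] 0.69
drift foot front px->z.1 [ 0.01157686  0.00334419 -0.03347063]
```

Pin at about (0.541, -0.120): the network and twin-plus-24 mm estimates agree. Moving over it and lowering.

Emit:
jog_arm(
  translation=[
    [20,3,0],
    [45,6,0],
    [65,8,0],
    [82,9,-10],
    [82,9,-25],
    [82,9,-40],
    [82,9,-45],
    [82,9,-45],
  ],
  turn=[0,0,0,0,0,0,0,0],
  grip=5,
  grip_force=110,
)

```text
clock: 6.52
position: [0.5409, -0.1202, 0.0871]
ee_rot: [0.992, 0.13, -0.002, -0.001]
ft_force: [0.2, 0.1, -1.6]
grip_width: 0.166
```

Run:
```python
from h import *
w=cam("wrist")
save(w,"w4.png",None,1.42)
o=manip.get_obs();print(o["clock"],o["position"],o["grip_width"]*85.4,o["ft_force"])
```

```text
6.5667 [ 0.54157807 -0.12027804  0.08824475] 13.883030976651964 [ 0.63075331 -0.032097   -2.601174  ]
```

View pics/w4.png

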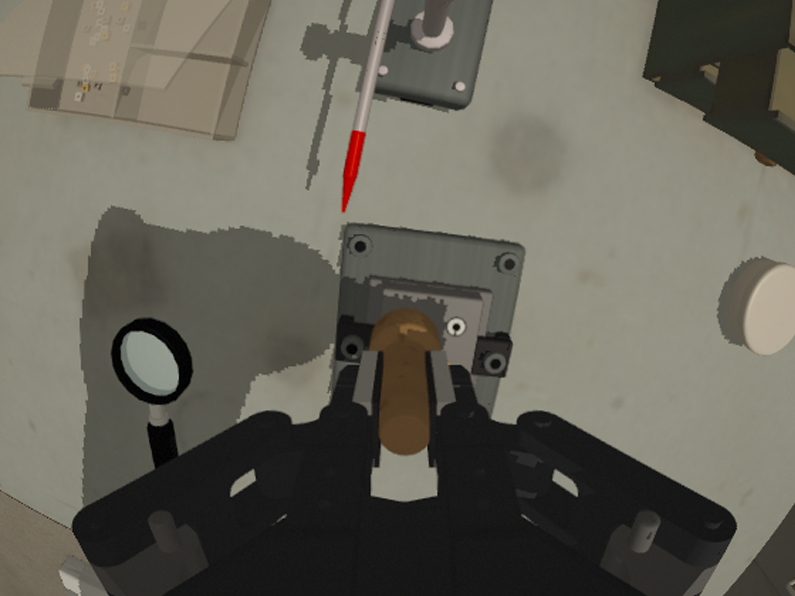

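The drift is over the proud pin, with the twin clear at (456,327). The scriber tip is at (344,211). Pressing now.

Emit:
jog_arm(
  translation=[
    [0,0,-3],
    [0,0,-6],
    [0,0,-9],
    [0,0,-12],
    [0,0,-15],
    [0,0,-17],
    [0,0,-19],
    [0,0,-21],
    [0,0,-22],
    [0,0,-23],
    [0,0,-23],
  ],
  turn=[0,0,0,0,0,0,0,0,0,0,0],
)

```text
clock: 7.48
position: [0.5423, -0.1205, 0.0676]
ee_rot: [0.992, 0.13, -0.0, 0.0]
ft_force: [-8.0, 0.9, 21.5]
grip_width: 0.162
```

Run:
```python
from h import *
w=cam("wrist")
f=w["frame"].astype(int);R=(f[...,0]>120)&(f[...,1]<60)&(f[...,2]<60)
n,l,st,c=cv2.connectedComponentsWithStats(R.astype(np.uint8))
for i in range(1,n):
  if st[i][4]>20:
    ys,xs=np.where(l==i);print(st[i],"tip",xs[ys==ys.max()].mean(),ys.max())
np.save("w5.npy",w["pose"]);cv2.imwrite("pics/w5.png",w["frame"][:,:,::-1])
o=manip.get_obs();print(o["clock"],o["position"],o["grip_width"]*85.4,o["ft_force"])
```

```text
[232  92  19  68 609] tip 233.0 159
7.5333 [ 0.54231834 -0.12042257  0.06762148] 14.125097879894511 [-9.01478532  1.54873564 21.44642837]
```

Emit:
jog_arm(
  translation=[
    [0,0,-1],
    [0,0,-3],
    [0,0,-4],
    [0,0,-4],
    [0,0,-4],
  ],
  turn=[0,0,0,0,0],
)

```text
clock: 7.95
position: [0.5434, -0.1205, 0.0675]
ee_rot: [0.992, 0.13, 0.001, 0.001]
ft_force: [-15.5, 2.9, 38.5]
grip_width: 0.167
```

z stays at 0.0675 under 38 N, so the pin is at its stop, flush. Setting the drift down at about (0.48, -0.28).

Emit:
jog_arm(
  translation=[
    [0,0,20],
    [0,0,45],
    [-15,-25,60],
    [-30,-60,60],
    [-45,-95,60],
    [-55,-130,60],
    [-63,-160,50],
    [-63,-160,25],
    [-63,-160,0],
    [-63,-160,-18],
    [-63,-160,-28],
    [-63,-160,-28],
  ],
  turn=[0,0,0,0,0,0,0,0,0,0,0,0],
)

```text
clock: 8.95
position: [0.4791, -0.2798, 0.0372]
ee_rot: [0.992, 0.13, -0.001, -0.0]
ft_force: [-0.7, 0.4, -1.5]
grip_width: 0.161
```

Emit:
jog_arm(
  translation=[
    [0,0,-1],
    [0,0,-3],
    [0,0,-5],
    [0,0,-6],
    [0,0,-6],
  ],
  turn=[0,0,0,0,0],
)

```text
clock: 9.37
position: [0.4801, -0.2802, 0.0336]
ee_rot: [0.992, 0.13, 0.0, 0.001]
ft_force: [-4.3, 3.8, 14.4]
grip_width: 0.165
```

Emit:
jog_arm(
  translation=[
    [0,0,1],
    [0,0,1],
    [0,0,1],
    [0,0,1],
    [0,0,1],
    [0,0,1],
  ],
  turn=[0,0,0,0,0,0],
  grip=60,
  grip_force=40,
)

```text
clock: 9.87
position: [0.48, -0.2801, 0.0345]
ee_rot: [0.992, 0.13, -0.0, 0.001]
ft_force: [-0.5, -0.2, 0.3]
grip_width: 0.706
```

Emit:
jog_arm(
  translation=[
    [0,0,15],
    [0,0,40],
    [0,0,75],
    [0,0,105],
    [-10,30,130],
    [-35,65,140],
    [-60,100,140],
    [-80,140,140],
    [-95,175,140],
    [-105,210,140],
    [-105,220,140],
    [-105,220,140],
  ],
  turn=[0,0,0,0,0,0,0,0,0,0,0,0],
)

```text
clock: 10.87
position: [0.3749, -0.0578, 0.1749]
ee_rot: [0.991, 0.132, 0.0, 0.001]
ft_force: [0.6, 0.2, 1.1]
grip_width: 0.704
```

Run:
```python
from h import *
w=cam("wrist");np.save("w6.npy",w["pose"])
o=manip.get_obs();print(o["clock"],o["position"],o["grip_width"]*85.4,o["ft_force"])
for k,z in dict(lens=.007,loupe_grip=.007,loupe=0,drift=0,fixture=0,pin_top=.034).items():
    for d in manip.pinpoint(w,k)[:3]:print(k,np.round(d["at"],1),round(d["confidence"],2),np.round(atz(w,d["at"],z),4))
for o in manip.outline_of(w,"loupe")[:2]:
    print(o["extent"],o["confidence"])
    ys,xs=np.where(o["mask"]);P=np.array([atz(w,(x,y),.012) for x,y in zip(xs[::5],ys[::5])])
    m=P[:,:2].mean(0);u,s,v=np.linalg.svd(P[:,:2]-m);print(m,"axis",np.degrees(np.arctan2(v[0][1],v[0][0])),P.min(0),P.max(0))
save(w,"w6.png",None,1.42)
f=w["frame"].astype(int);R=(f[...,0]>120)&(f[...,1]<60)&(f[...,2]<60)
n,l,st,c=cv2.connectedComponentsWithStats(R.astype(np.uint8))
for i in range(1,n):
  if st[i][4]>20:print(st[i])
```

```text
10.9167 [ 0.37520717 -0.05964231  0.17485754] 60.051500957550715 [ 0.76904751 -0.57016411 -0.63474148]
lens [232.5  75.8] 0.97 [0.4661 0.0177 0.007 ]
lens [464.6 256.4] 0.59 [ 0.3501 -0.2859  0.007 ]
lens [ 42.7 124.6] 0.15 [0.3773 0.2323 0.007 ]
loupe_grip [225.8 147.9] 0.92 [0.3969 0.007  0.007 ]
loupe_grip [432.2 244. ] 0.91 [ 0.355  -0.2345  0.007 ]
loupe [463.6 259.3] 0.85 [ 0.3441 -0.2919  0.    ]
loupe [236.8  73.5] 0.75 [0.4697 0.0154 0.    ]
drift [496.1 152. ] 0.82 [ 0.4777 -0.2802  0.    ]
fixture [393.6  64.1] 0.71 [ 0.5231 -0.13    0.    ]
pin_top [231.4  73.5] 0.47 [0.466  0.0143 0.034 ]
[401.8, 224.5, 481.7, 273.4] 0.96
[ 0.35434874 -0.2533015 ] axis -97.98582021583361 [ 0.33072232 -0.30250854  0.012     ] [ 0.36974433 -0.18700189  0.012     ]
[207.8, 49.3, 263.8, 214.1] 0.62
[0.43202192 0.01150594] axis -171.0905133733388 [ 0.33404582 -0.00963109  0.012     ] [0.49075215 0.04234228 0.012     ]
```

View pics/w6.png

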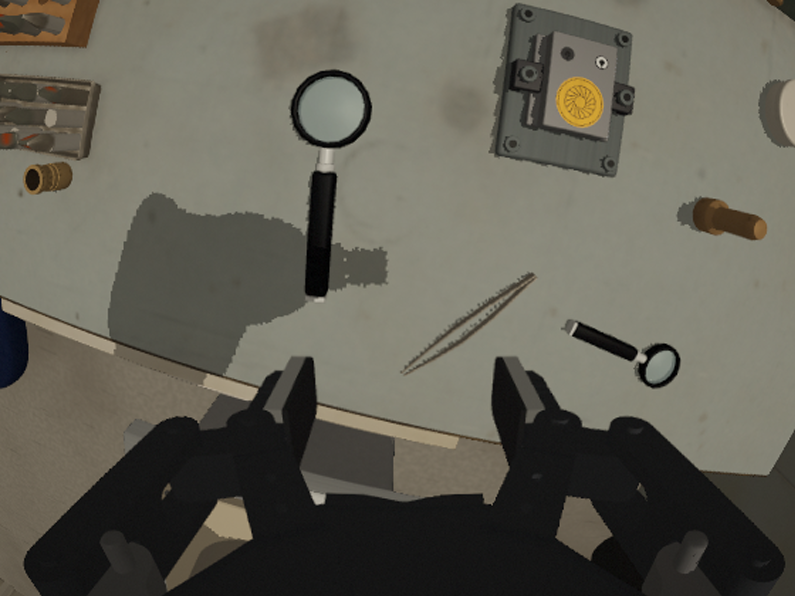

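The drift is standing at (715,218), about (0.478, -0.280). Loupes: the one at (331,108) has ring radius about 27 mm with a long handle; the one at (658,365) is clearly smaller. The former is the one meant, with its handle at 189°. The view is enlarged enough to confirm that. Approaching its handle.

Emit:
jog_arm(
  translation=[
    [8,22,-30],
    [16,44,-60],
    [24,66,-90],
    [24,66,-115],
    [24,66,-130],
    [24,66,-140],
    [24,66,-140],
    [24,66,-140],
  ],
  turn=[-3,-6,-6,-6,-6,-6,-6,-6],
)

```text
clock: 11.93
position: [0.3992, 0.005, 0.0345]
ee_rot: [0.997, 0.077, -0.0, -0.0]
ft_force: [0.0, 0.2, 0.2]
grip_width: 0.701
```

Run:
```python
from h import *
w=cam("wrist")
o=manip.get_obs();print(o["clock"],o["position"],o["ee_rot"])
for k,z in dict(lens=.007,loupe_grip=.007).items():
    for d in manip.pinpoint(w,k)[:2]:print(k,np.round(d["at"],1),round(d["confidence"],2),np.round(atz(w,d["at"],z),4))
```

```text
11.9833 [0.3997506  0.00496091 0.03508109] [9.97066874e-01 7.65345001e-02 2.07928668e-04 2.74608570e-04]
lens [283.3 117.5] 0.9 [0.4675 0.0168 0.007 ]
loupe_grip [282.4 249.4] 0.8 [0.3946 0.0062 0.007 ]
loupe_grip [550.2 315.2] 0.65 [ 0.3569 -0.2359  0.007 ]
```

Emit:
jog_arm(
  translation=[
    [0,1,-12],
    [0,1,-24],
    [0,1,-30],
    [0,1,-32],
    [0,1,-32],
  ],
  turn=[0,0,0,0,0],
)

```text
clock: 12.5
position: [0.4001, 0.0059, 0.0036]
ee_rot: [0.997, 0.077, 0.001, 0.001]
ft_force: [0.9, -0.4, 0.2]
grip_width: 0.703
```

Emit:
jog_arm(
  translation=[
    [0,0,0],
    [0,0,0],
    [0,0,0],
    [0,0,0],
    [0,0,0],
    [0,0,0],
    [0,0,0],
  ],
  turn=[0,0,0,0,0,0,0],
  grip=6,
  grip_force=60,
)

```text
clock: 13.08
position: [0.4004, 0.0058, 0.0042]
ee_rot: [0.997, 0.077, 0.001, 0.001]
ft_force: [-2.4, 0.1, 9.9]
grip_width: 0.169
```

Emit:
jog_arm(
  translation=[
    [0,0,10],
    [0,0,40],
    [0,0,75],
    [5,-20,105],
    [10,-50,120],
    [15,-80,120],
    [20,-105,120],
    [25,-125,120],
    [30,-136,120],
    [30,-136,120],
    [30,-136,120],
  ],
  turn=[0,0,0,0,0,0,0,0,0,0,0],
)

```text
clock: 14.0
position: [0.4305, -0.1295, 0.1244]
ee_rot: [0.997, 0.076, 0.001, 0.0]
ft_force: [-0.1, 1.7, -1.0]
grip_width: 0.166
```

Run:
```python
from h import *
w=cam("wrist");np.save("w7.npy",w["pose"])
o=manip.get_obs();P=o["position"];print(o["clock"],P,o["ee_rot"],o["grip_width"]*85.4,o["ft_force"])
f=w["frame"].astype(int);R=(f[...,0]>120)&(f[...,1]<60)&(f[...,2]<60)
n,l,st,c=cv2.connectedComponentsWithStats(R.astype(np.uint8))
for i in range(1,n):
  if st[i][4]>15:
    ys,xs=np.where(l==i);uv=(xs[ys==ys.max()].mean(),ys.max());print(st[i],uv)
    q=dict(w,pose=np.load("w5.npy"));print("tip",tri([(w,uv),(q,(233,159.5))]))
for k,z in dict(lens=P[2]+.003,loupe_grip=P[2]+.003,pin_top=.034,fixture=0).items():
    for d in manip.pinpoint(w,k)[:3]:print(k,np.round(d["at"],1),round(d["confidence"],2),np.round(atz(w,d["at"],z),4))
save(w,"w7.png",None,1.42)
```

```text
14.05 [ 0.43034729 -0.12895573  0.12427183] [9.97027449e-01 7.70416975e-02 7.93462885e-04 4.61120603e-04] 14.075706206363327 [ 0.68942796 -0.10060083 -1.06504176]
lens [283.4 125.2] 0.85 [ 0.4961 -0.1183  0.1273]
lens [425.9 297.9] 0.82 [ 0.4207 -0.2082  0.1273]
loupe_grip [284.3 273.3] 0.96 [ 0.427  -0.1292  0.1273]
loupe_grip [382.  288.5] 0.57 [ 0.4245 -0.1804  0.1273]
pin_top [295.5  58.2] 0.6 [ 0.5414 -0.1197  0.034 ]
```

View pics/w7.png

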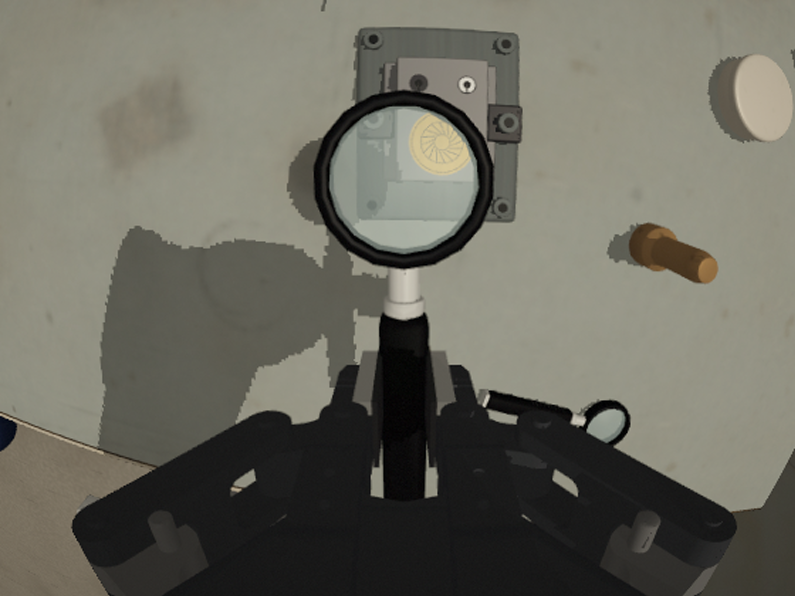

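The loupe is held straight, with the ring at (404,180), the pin at (418,83) and the twin at (467,84). The tip is out of view, so I'll step aside at low height to get a second oblique view of the scriber.

Emit:
jog_arm(
  translation=[
    [0,-25,0],
    [10,-50,0],
    [30,-60,0],
    [60,-60,-5],
    [85,-60,-15],
    [100,-60,-20],
    [100,-60,-20],
    [100,-60,-20],
  ],
  turn=[0,0,0,0,0,0,0,0],
)

```text
clock: 14.92
position: [0.5305, -0.1881, 0.1037]
ee_rot: [0.997, 0.078, 0.0, 0.0]
ft_force: [0.2, 0.3, -0.7]
grip_width: 0.168
```

```bash
cat > tip.py <<'E'
from h import *
import sys
w=cam("wrist");n0=sys.argv[1];np.save(n0+".npy",w["pose"])
o=manip.get_obs();P=o["position"];print(o["clock"],P,o["ee_rot"],o["grip_width"]*85.4)
save(w,n0+".png",None,1.42)
f=w["frame"].astype(int);R=(f[...,0]>120)&(f[...,1]<60)&(f[...,2]<60)
n,l,st,c=cv2.connectedComponentsWithStats(R.astype(np.uint8))
for i in range(1,n):
  if st[i][4]>15:
    ys,xs=np.where(l==i);uv=(xs[ys==ys.max()].mean(),ys.max()+.3);print(st[i],uv)
    q=dict(w,pose=np.load("w5.npy"));t=tri([(w,uv),(q,(233,159.3))]);print("tip",t)
    for p,u in((w,uv),(q,(233,159.3))):print(" miss mm",1e3*np.linalg.norm(np.cross(t-ray(p,u)[0],ray(p,u)[1])))
for d in manip.pinpoint(w,"scriber_point")[:2]:print(d)
for d in manip.pinpoint(w,"pin_top")[:2]:print(d["at"],d["confidence"],atz(w,d["at"],.034))
E
python3 tip.py w8
```

```text
14.9667 [ 0.52998671 -0.18855332  0.1040412 ] [9.96968771e-01 7.77994656e-02 4.62127069e-04 5.47027618e-04] 13.789483832789346
[105  67   9  47 276] (np.float64(107.0), np.float64(113.3))
tip [ 0.59184263 -0.08794037  0.09756443]
 miss mm 0.14502366389804888
 miss mm 0.14502366389798355
{'at': [108.0, 111.9], 'confidence': 0.76}
{'at': [285.3, 124.5], 'confidence': 0.2}
[191.2, 190.2] 0.37 [ 0.54046502 -0.12059559  0.034     ]
```

Tip at (0.592, -0.088, 0.0976). It is 60 mm from the pin and the rays miss by 0.15 mm, which fits the brief. Moving the lens over the pin.

Emit:
jog_arm(
  translation=[
    [-20,0,0],
    [-40,5,-3],
    [-55,20,-6],
    [-55,40,-9],
    [-55,52,-9],
    [-55,57,-9],
    [-55,57,-9],
    [-55,57,-9],
    [-55,57,-9],
  ],
  turn=[0,0,0,0,0,0,0,0,0],
)

```text
clock: 15.82
position: [0.4751, -0.1332, 0.0958]
ee_rot: [0.997, 0.077, 0.001, 0.001]
ft_force: [-0.9, 0.1, -0.5]
grip_width: 0.17
```

Run:
```python
from h import *
w=cam("wrist");s=cam("scene");t=cam("top")
o=manip.get_obs();P=o["position"];print(o["clock"],P,o["ee_rot"],o["ft_force"])
uv={}
for k in("lens","loupe_grip","pin_top","drift","scriber_point"):
  for p in(w,s,t):
    for d in manip.pinpoint(p,k)[:2]:
      z={"pin_top":.034,"drift":0}.get(k,.0976);print(k,p["name"],np.round(d["at"],1),round(d["confidence"],2),np.round(atz(p,d["at"],z),4));uv.setdefault((k,p["name"]),d["at"])
if all(("lens",n) in uv for n in("wrist","scene")):
  print("lens tri",tri([(w,uv["lens","wrist"]),(s,uv["lens","scene"])]))
# ring circle fit for height from outline
for q in manip.outline_of(w,"loupe")[:1]:
  M=q["mask"];r=int(round(uv["lens","wrist"][1]));xs=np.where(M[r])[0];a,b=xs.min()-.5,xs.max()+.5
  for z in(.094,.0976,.101,.105):print(z,np.linalg.norm(atz(w,(a,r),z)-atz(w,(b,r),z)),(atz(w,(a,r),z)+atz(w,(b,r),z))/2)
a=cv2.resize(w["frame"][40:240,180:400],None,fx=2,fy=2);b=cv2.resize(s["frame"][160:280,240:340],None,fx=3.33,fy=3.33)
c=np.zeros((400,800,3),np.uint8);c[:400,:440]=a;c[:399,440:773]=b[:399,:333];cv2.imwrite("pics/c9.png",c[:,:,::-1])
```

```text
15.9667 [ 0.47482333 -0.1329059   0.09554623] [9.97042183e-01 7.68453658e-02 7.55990894e-04 1.05010864e-03] [ 0.27851949 -0.20026722 -0.50006361]
lens wrist [282.8 122.1] 0.66 [ 0.5419 -0.1214  0.0976]
lens wrist [420.1 347.7] 0.62 [ 0.4286 -0.2229  0.0976]
lens scene [281.8 193.1] 0.95 [ 0.5422 -0.129   0.0976]
lens scene [362.6 220.9] 0.5 [ 0.3042 -0.1745  0.0976]
lens top [365.7 255.8] 0.48 [ 0.36   -0.2671  0.0976]
loupe_grip wrist [284.4 276. ] 0.6 [ 0.4695 -0.1333  0.0976]
loupe_grip scene [303.1 204.8] 0.92 [ 0.4632 -0.1258  0.0976]
loupe_grip scene [352.8 232.2] 0.66 [ 0.2987 -0.1186  0.0976]
loupe_grip top [345.9 253.2] 0.44 [ 0.3678 -0.2166  0.0976]
pin_top top [361.4 207.9] 0.57 [ 0.4837 -0.2724  0.034 ]
drift wrist [452.7 228.1] 0.68 [ 0.4785 -0.2792  0.    ]
drift scene [326.6 204.6] 0.44 [ 0.4848 -0.2824  0.    ]
drift top [364.5 208.7] 0.64 [ 0.4818 -0.288   0.    ]
scriber_point wrist [454.3 225. ] 0.61 [ 0.508  -0.2149  0.0976]
scriber_point scene [279.3 195.7] 0.46 [ 0.5393 -0.1147  0.0976]
lens tri [ 0.54023117 -0.12290844  0.10174625]
0.094 0.056066061499035556 [ 0.54233695 -0.1216342   0.094     ]
0.0976 0.05466886613337865 [ 0.54243835 -0.12161968  0.0976    ]
0.101 0.05334929273248047 [ 0.54253412 -0.12160597  0.101     ]
0.105 0.05179685343730616 [ 0.5426468  -0.12158984  0.105     ]
```

View pics/c9.png

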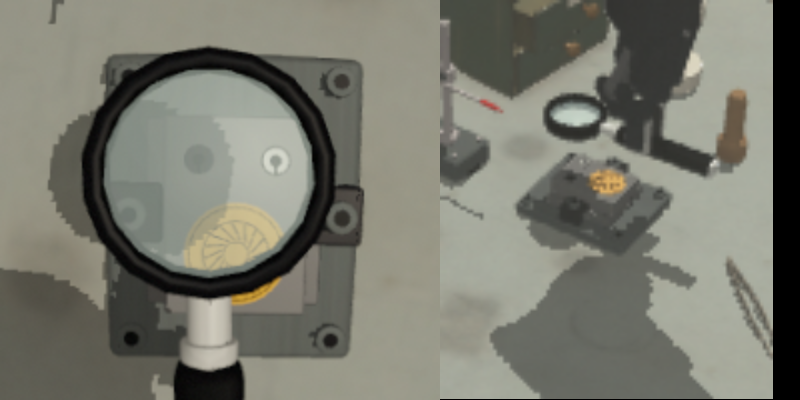

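The pin shows through the lens at (200,158), near its centre, while the scene view shows the loupe level with nothing touching. Next I check lens height against the red tip in the same scene picture, so that calibration bias cancels.

Run:
```python
from h import *
from scipy.optimize import least_squares
s=cam("scene");w=cam("wrist");o=manip.get_obs();P=o["position"];print(o["clock"],P)
T=np.linalg.inv(s["pose"]);K=s["mtx"]
def pr(X):
    q=K@(T[:3,:3]@np.atleast_2d(X).T+T[:3,3:4]);return (q[:2]/q[2]).T
f=s["frame"].astype(int);R=(f[...,0]>f[...,1]+50)&(f[...,0]>f[...,2]+50)
R[:, :240]=0;R[:,275:]=0;R[:180]=0;R[205:]=0
ys,xs=np.where(R);print("red px",len(xs),xs.max()+.5,ys[xs==xs.max()].mean(),ys.min(),ys.max())
print("tip proj",pr([.5918,-.0879,.0976]))
m=manip.outline_of(s,"loupe")
for q in m[:2]:print(q["extent"],q["confidence"])
# black ring pixels by threshold
L=np.array([.5422,-.1215,.0983]);c=pr(L)[0];print("lens proj",c)
x0,y0=int(c[0])-16,int(c[1])-13
sub=(f[y0:y0+26,x0:x0+32].sum(2)<150);print(x0,y0);print("\n".join("".join(".#"[v] for v in r) for r in sub.astype(int)))
a=np.linspace(0,2*np.pi,90)
for z in(.0983,):
  E=np.vstack([pr(np.c_[L[0]+.027*np.cos(a),L[1]+.027*np.sin(a),0*a+z+d]) for d in(-.007,.007)]);print("model bbox",E.min(0),E.max(0))
g=manip.pinpoint(w,"pin_top");print([ (d["at"],d["confidence"]) for d in g[:2]],atz(w,(280,119),.034))
print("dv/dz",pr(L+[0,0,.001])[0]-c)
```

```text
16.8667 [ 0.47473896 -0.13219915  0.09558985]
red px 8 257.5 192.0 190 192
tip proj [[259.0815256  192.55348244]]
[344.4, 218.0, 371.6, 234.6] 0.48
lens proj [280.07988353 194.04189309]
264 181
................................
................................
................................
................................
................................
................................
................................
................................
...........##.#######...........
..........###.......###.........
.........##...........##........
........#...............##......
........#...............##......
........#................#......
........#................#......
........##......................
........####...........#........
........########....###.........
..........#############.......#.
...........###########.......##.
...............##............##.
..............................#.
................................
................................
................................
................................
model bbox [270.49907922 186.57635969] [289.72848233 201.7216184 ]
[] [ 0.5412224  -0.11849579  0.034     ]
dv/dz [ 0.00801736 -0.28875012]
```

```bash
cat > ring.py <<'E'
from h import *
from scipy.optimize import brentq
def ringz(p,im,sc,c,r):
    g=im.max(2);B=(g<60).astype(np.uint8);B[:]=B
    m=np.zeros_like(B);cv2.circle(m,tuple(int(v) for v in c),int(r*1.12),1,-1);B&=m
    cs,_=cv2.findContours(B,cv2.RETR_EXTERNAL,cv2.CHAIN_APPROX_NONE);k=max(cs,key=cv2.contourArea)
    F=np.zeros_like(B);cv2.drawContours(F,[k],-1,1,-1);F=cv2.morphologyEx(F,cv2.MORPH_OPEN,np.ones((9,9),np.uint8))
    ys,xs=np.where(F>0);area=len(xs)
    cs,_=cv2.findContours(F,cv2.RETR_EXTERNAL,cv2.CHAIN_APPROX_NONE);k=max(cs,key=cv2.contourArea)
    def diam(z):
        Q=np.array([atz(p,(u/sc,v/sc),z)[:2] for u,v in k[:,0]+0.5-0.5*sc+0.0],np.float32)*1000
        return 2*np.sqrt(cv2.contourArea(Q)*(area/cv2.contourArea(k))/np.pi), Q.mean(0)
    z=brentq(lambda z:diam(z)[0]-54,-.03,.2);return z,diam(z)[1]
if __name__=="__main__":
    w=cam("wrist")
    for n,c,r in(("w6",(331,108),40),("w7",(404,180),91)):
        print(n,ringz(dict(w,pose=np.load(n+".npy")),cv2.imread(f"pics/{n}.png"),1.42,c,r))
    save(w,"w10.png",None,1.42);P=manip.get_obs()["position"];print(P)
    print(ringz(w,cv2.imread("pics/w10.png"),1.42,(403,176),91))
E
python3 ring.py
```

```text
w6 (0.007674590279277083, array([465.36426 ,  17.484097], dtype=float32))
w7 (0.1290810255133069, array([ 495.9715 , -118.52777], dtype=float32))
[ 0.47475211 -0.13219295  0.0955899 ]
(0.10126124661922355, array([ 539.5625 , -120.68348], dtype=float32))
```

Ring-size check: 0.0077 on the bench (true 0.007). Now 0.1013 from the image against 0.0984 from kinematics, so there is no sag. Trimming by 1 mm in y and in z.

Emit:
jog_arm(
  translation=[
    [0,1,-1],
    [0,1,-1],
    [0,1,-1],
    [0,1,-1],
    [0,1,-1],
    [0,1,-1],
    [0,1,-1],
    [0,1,-1],
  ],
  turn=[0,0,0,0,0,0,0,0],
)

```text
clock: 17.68
position: [0.4748, -0.1312, 0.0946]
ee_rot: [0.997, 0.077, 0.001, 0.001]
ft_force: [1.0, -0.6, -1.3]
grip_width: 0.163
```

Run:
```python
from h import *
o=manip.get_obs();print(o["clock"],o["position"],o["ee_rot"],np.abs(o["joint_velocities"]).max(),o["ft_force"],o["grip_width"])
P=o["position"]
if abs(P[0]-.4747)<.0015 and abs(P[1]+.1312)<.0015 and abs(P[2]-.0947)<.0012: print(manip.hand_in())
```

```text
17.6833 [ 0.47478882 -0.13123828  0.09461668] [9.97007416e-01 7.72938758e-02 8.25866101e-04 1.08917787e-03] 0.0013266781632021245 [ 0.9758458  -0.62384386 -1.27734515] 0.16295569529937623
the job is handed in; nothing more can be done
None
```

I drove the proud pin flush with the brass drift and stood the drift upright on the bench again. I then handed the job in at 17.7 s, holding the larger loupe level over the pin at the scriber's height.

- **Pin:** the drift stopped rigidly at 34 mm above the bench and did not move as the push rose from 21 to 38 N. The pin looks dark in later pictures, probably from shading. Flushness therefore rests on force and height, not on sight.
- **Drift:** it stands at about (0.48, -0.28), found there again by all three cameras after release.
- **Lens over the pin:** from the arm's pose the lens is within about 1 mm of the pin. Image estimates scattered by 1–2 mm.
- **Lens height:** the scriber point measured 97.6 mm from two views. The lens is at about 97.5 mm by the arm's pose.
- **Disagreements on height:** the ring's size in the wrist picture puts the lens about 2 mm higher. A two-camera fix read about 3 mm higher than the arm's pose. A coarse scene-camera comparison suggested a few millimetres lower. I went with the arm's pose plus a 1 mm trim.
- **At hand-in:** the arm was still, with about 1.7 N at the wrist and nothing seen touching the loupe. I did not check the tin, tweezers, sleeve or gauge one last time, but I kept the arm clear of them throughout.

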